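# Turn the domino tin until its label faces front and it drops home

### The job

The round domino tin is riding high on its pin in the table's open well, and it is too wide to grasp: work its edge round with a fingertip, without lifting it off the pin, until its paper label faces the front of the well (the side with the brass thumb plate) and its keys drop into their slots, so that it sits fully home and flat. Push gently, the thin tin dents easily, and leave the bottle, the bell and the lime squeezer where they are.

Things in the scene. Friction and masses are not known exactly. Their poses are not given: they have to be found in the camera images.
- well: fixed open well in the oak table: frame 250 x 250 mm, rim 12 mm wide, 15 mm high, floor 3 mm above the table. Origin at its centre at table level, z up, +x towards its FRONT rim, which carries a brass thumb plate 70 mm wide (top at 19 mm). At the back (-x) an oak flap, 110 mm deep, 240 mm wide, 12 mm thick, lies folded open
- tin: closed round steel tin of dominoes, 130 mm in diameter, 66 mm tall, about 0.75 kg, too wide to grasp. Origin at the centre of its flat underside, z up, +x towards the middle of its label. A socket 40 mm deep in its underside fits loosely (1 mm all round) over the pin: it turns either way without limit and rocks up to 4 mm at its edge. It starts with the label 50 to 180 degrees away from the front
- label (a point): middle of the paper label (58 x 38 mm, wrapped round the side) on the tin's side, 65 mm from the axis and 27 mm above the tin's underside. A 26 mm wide paper strip runs from it over the edge onto the flat lid, so its direction is seen from above.
- lid (a point): centre of the flat lid top, on the tin's axis, 66 mm above its underside (96 mm above the table riding high, 86 mm when home). 8 to 15 N pressed down by a fingertip on the lid near its edge is enough to drag the tin round; finger pads grip it better than the seat does. The tin dents above 35 N of finger force
- bottle: closed amber longneck bottle standing upright, 62 mm in diameter, 237 mm tall, origin at its foot; bystander
- bell: small brass counter bell, 84 mm in diameter, 63 mm tall, origin at its foot; bystander
- squeezer: lime squeezer of plain metal lying on the table, bowl 66 mm wide and 34 mm tall at its origin, two handles reaching 165 mm along its -y; bystander
- seat (a point): centre of the well's round waxed seat (62 mm radius) under the tin, 20 mm above the table, axes as the well's. A fixed upright steel pin 24 mm in diameter stands here, up to 58 mm above the table. The seat has three slots, 12 mm deep, at radii 30, 43 and 56 mm, placed to match the tin's keys
- keys (a point): centre of the tin's underside: three keys 10 mm long stick down at radii 30, 43 and 56 mm and slide on the slippery seat, keeping this point 30 mm above the table. Only with tin +x along well +x (within some 3 degrees) do all lie over their slots; the tin then sinks 10 mm by its weight or a light push, its underside on the seat (this point at 20 mm), and no longer turns
Things that resemble listed ones, but are neither listed nor needed, are in the scene too. What is meant by the tin is not blue, and is the smaller of those in its own colour.

How it is judged:
At the end, for the whole second after the job is handed in: The tin sits on its seat on the pin (underside within 2.5 mm of the seat's top, tilted under 1.7 degrees, centred within 4 mm), its label facing the well's front within 7 degrees, at rest and released (z of tin in the frame of well between 0.017 and 0.0225 m and x of label in the frame of well above 0.055 m and angle between the x axis of tin and the x axis of well, either way round below 0.12 rad and horizontal distance between tin and well below 0.004 m and angle between tin's own z axis and vertical below 0.03 rad and linear speed of tin below 0.01 m/s); the robot touches nothing.
It fails at once if the tin is dented: a finger force above 35 N (contact force between the fingers and tin above 35 N).
It fails at once if the tin is lifted off towards the top of its pin (raised over 15 mm) (z of tin in the frame of well above 0.045 m).
It fails at once if the bottle is moved more than 20 mm (distance of bottle from where it was at the start of the episode above 0.02 m).
It fails at once if the bell is moved more than 20 mm (distance of bell from where it was at the start of the episode above 0.02 m).
It fails at once if the lime squeezer is moved more than 20 mm (distance of squeezer from where it was at the start of the episode above 0.02 m).
It also fails if it takes over 48 s, if anything falls off the work surface, if the arm or the gripper's body presses on something with over 40 N, if the wrist force passes 120 N, or if a joint passes its speed limit or range.

### The arm

A 6-joint arm with a two-finger parallel gripper is mounted at the origin on the work surface. World frame = base frame: x ahead of the robot, y to its left, z up, the work surface at z = 0. Lengths are in m, angles in rad, forces in N, time in s.
With the tool pointing down it reaches from about 0.375 to 0.9 m from the base axis. Payload 3.1 kg.
Tool frame: the origin (TCP) lies at the very end of the fingers, on their centre line; the grasp point (between the pads) lies 19 mm behind it; z points along the fingers, y is the line along which they close (so a half turn about z gives the same grasp; the last joint's range is limited). The gripper opens to 85 mm and grips with 20 to 120 N. Pads are 22 mm wide; open, the fingers measure 114 mm over their backs; the gripper's body (76 mm by 85 mm) begins 54 mm behind the grasp point. The pads swing forward as they close: fully open they stand 13 mm farther back than shut.
Start: joints at [-1.333, 0.527, 1.433, -0, 1.181, -0.178], TCP at [0.253, -0.571, 0.231] pointing down, gripper open.
Joint ranges: [-3.08, 3.08], [-0.75, 2.2], [0.22, 2.44], [-1.43, 4.57], [0, 2.65], [-2.85, 2.85]. Speed limits (rad/s): [2.79, 2.79, 3.14, 3.14, 3.14, 3.14].

### API

Orientations are given as a unit quaternion [x, y, z, w].
In Python, from station import manip gives the robot as it stands.
- The arm moves only by the shell command python3 -m handwheel 'ROWS' [FORCE]. ROWS is JSON, a list of rows, each a list of 7 numbers: the shift along the world's x, y, z in mm, then the turn, a rotation vector about the world's x, y, z in degrees, then the opening, from 0 (shut) to 1 (fully open). A call has exactly 10 rows; each row shifts and turns the commanded pose from where the row before left it; what a row does not reach is not made up. A row lasts 1/8 s, in which the tool goes at most 62.5 mm and 10.7 degrees, less where a joint would pass 70% of its speed; a pose out of reach is approached as far as the arm can. A call is refused whole if a number of a shift passes 62.5 or a number of a turn 10.7, either way. A call with a gripper value outside its range is refused whole. The fingers move at their own pace and stop on an object; FORCE is the grip in N (left out, the last holds). Time passes only in rows, so rows that do not move let the fingers close, or fill a call up. It gives the time, the measured TCP pose, the force, the opening and the grip force at its end, in the units of the state.
- manip.sense(): the state, without advancing time (a new reading comes with each control period).
- manip.snapshot(name): name is "scene" or "top" or "wrist"; returns the picture (400x640x3 uint8, red, green, blue); there is no depth.
- manip.get_calibration(name): a dict with "K" (3x3 intrinsics, pixels), "rvec" (rotation vector, rad) and "tvec" (3), from world to camera coordinates, as OpenCV has them. Camera axes: x right, y down, z forward; pixel columns grow to the right and rows downward; lengths in m; the calibration is good to about 2 mm. The wrist camera is an equidistant fisheye: a pixel r from the principal point sees the ray r / f radians off the axis. A picture is of the moment at which its call begins: read the wrist's pose just before it. get_calibration takes no time and is no camera call; for the wrist camera it gives the pose at the moment of the call.
- manip.sign_off(): hands the job in; it is judged then, once.
The state is a dict: "t": time; "q": joint angles; "qd": joint speeds; "tau": joint torques, N m; "tcp_pos": TCP position; "tool_rot": TCP orientation; "force": force on the tool from outside, world axes, zero at the start; "ft_torque": the same for the moment, N m; "finger_gap": opening from 0.0 (shut) to 1.0 (fully open); "gripper_force": force on a finger pad.
Only numpy, scipy, OpenCV 4.12 (cv2) and the standard library are available. Lean on these libraries where they do the work, as an engineer would, in place of code of your own. Each camera call takes 0.05 s, during which the arm holds its last target. There are 200 camera calls.

## Working session

There is one attempt and no reset: what is moved stays moved. The work goes in short steps, Python scripts to look and compute and a shell command to move; the robot and the scene stay as the last step left them, time stands still between calls to the robot, and variables do not carry over. Pictures are saved under pics/ and viewed, at most 10 in all, crops included, and the job is handed in when it is done.

```bash
mkdir -p pics; ls; python3 - <<'E'
from station import manip
import cv2
s=manip.sense();print(s['t'],s['tcp_pos'],s['tool_rot'])
for n in ("scene","top"):
    cv2.imwrite(f"pics/{n}0.png",manip.snapshot(n)[:,:,::-1]); print(manip.get_calibration(n))
E
```

```text
pics
0.0 [ 0.25288644 -0.57076497  0.23033476] [ 9.78362129e-01  2.06896948e-01 -1.65514638e-05 -1.09420374e-03]
{'K': array([[483.9916905 ,   0.        , 317.96835475],
       [  0.        , 483.9916905 , 192.32673684],
       [  0.        ,   0.        ,   1.        ]]), 'rvec': array([ 2.08081303,  1.02436207, -0.50534968]), 'tvec': array([-0.35176126, -0.21922153,  1.75016008])}
{'K': array([[508.63285716,   0.        , 309.40837427],
       [  0.        , 508.63285716, 197.47460456],
       [  0.        ,   0.        ,   1.        ]]), 'rvec': array([ 2.13811805, -2.15027157,  0.17380149]), 'tvec': array([-0.00462214,  0.62407681,  1.46505361])}
```

View pics/scene0.png

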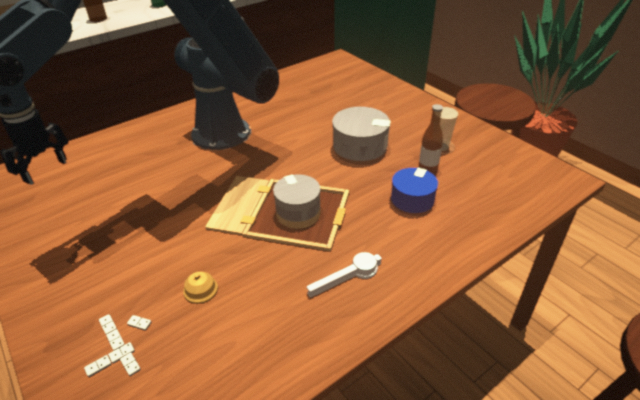

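View pics/top0.png

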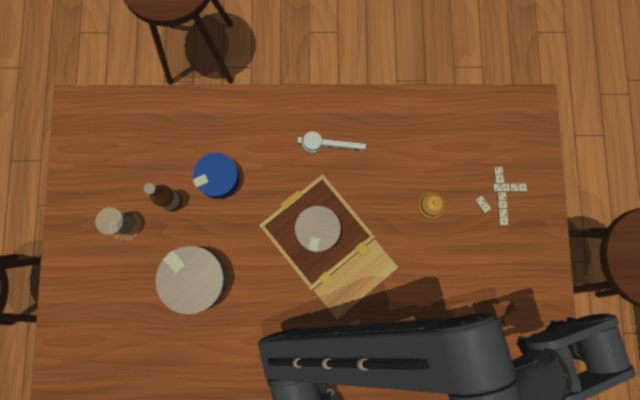

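The tin could be confused with three things in the top view:
- The small grey tin in the well, at (318,228).
- The large grey tin, at (190,280).
- The blue tin, at (216,175).

I choose the small grey one. It has the grey colour, is the smaller of the two greys and sits in the well. The brass thumb plate is near (290,200), the flap is opposite at (357,275), and the paper strip is near (314,243).

```bash
python3 - <<'E'
import cv2
a=cv2.imread("pics/top0.png")[165:325,250:410]
b=cv2.imread("pics/scene0.png")[160:260,200:360]
cv2.imwrite("pics/crop0.png",cv2.resize(a,None,fx=3.75,fy=3.75,interpolation=cv2.INTER_CUBIC))
E
```

```text
(no output)
```

View pics/crop0.png

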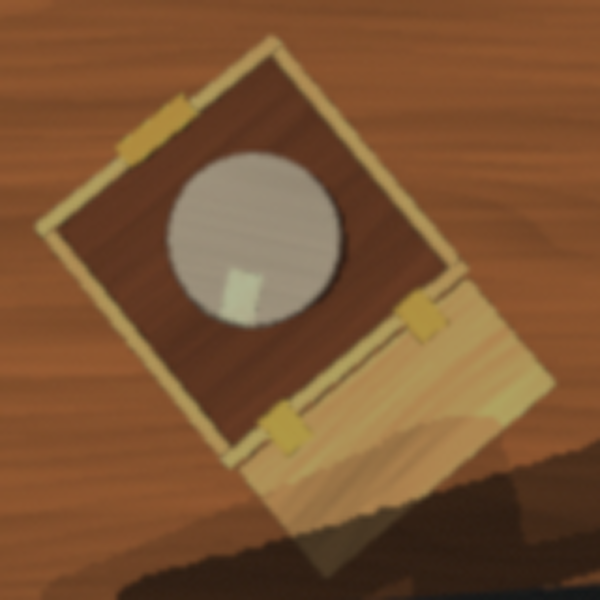

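The crop shows:
- Well corners at (273,36), (37,228), (230,467) and (468,267).
- Thumb plate at (157,130).
- Lid centre at (254,239).
- Strip from (245,268) to (238,324).

```bash
cat > h.py <<'E'
from station import manip
import cv2, numpy as np
def ray(n,p):
    c=manip.get_calibration(n);R=cv2.Rodrigues(c['rvec'])[0];o=-R.T@c['tvec']
    d=R.T@np.linalg.inv(c['K'])@[p[0],p[1],1];return o,d
def atz(n,p,z):
    o,d=ray(n,p);return o+d*(z-o[2])/d[2]
def tri(p,q):
    o,d=ray('top',p);a,b=ray('scene',q)
    s=np.linalg.lstsq(np.c_[d,-b],a-o,rcond=None)[0];return o+d*s[0],a+b*s[1]
def cr(x,y): return (250+(x+.5)/3.75-.5,165+(y+.5)/3.75-.5)
E
python3 - <<'E'
from h import *
np.set_printoptions(precision=4,suppress=True)
C=[atz('top',cr(*p),.015) for p in [(273,36),(37,228),(230,467),(468,267)]]
w=np.mean(C,0);f=(C[0]+C[1]-C[2]-C[3])[:2];print('well',w,np.degrees(np.arctan2(f[1],f[0])))
pl=atz('top',cr(157,130),.019);v=pl-w;print('plate',pl,np.degrees(np.arctan2(v[1],v[0])))
l=atz('top',cr(254,239),.096);s=atz('top',cr(238,324),.096);v=s-l
print('lid',l,'strip',s,np.degrees(np.arctan2(v[1],v[0])), np.linalg.norm(v))
m=atz('top',cr(245,268),.096)-l;print(m)
print(tri(cr(254,239),(297.5,189)))
for n,p in dict(bottle=(150,188),bell=(431,204),sq=(312,141)).items(): print(n,atz('top',p,.03))
E
```

```text
well [ 0.528  -0.0302  0.015 ] 39.0836493078955
plate [0.6233 0.0459 0.019 ] 38.628370959063076
lid [ 0.5273 -0.03    0.096 ] strip [ 0.4629 -0.0173  0.096 ] 168.87874446355497 0.06557307298053243
[-0.022  0.007  0.   ]
(array([ 0.5281, -0.0301,  0.0877]), array([ 0.5295, -0.0279,  0.0877]))
bottle [0.6583 0.4721 0.03  ]
bell [ 0.6051 -0.3743  0.03  ]
sq [ 0.8021 -0.0173  0.03  ]
```

```bash
python3 -m handwheel '[[24,52,0,0,0,0,0],[24,52,0,0,0,0,0],[24,52,0,0,0,0,0],[24,52,0,0,0,0,0],[24,52,0,0,0,0,0],[24,52,0,0,0,0,0],[24,52,0,0,0,0,0],[24,52,0,0,0,0,0],[24,52,0,0,0,0,0],[24,52,0,0,0,0,0]]' 20; python3 -m handwheel '[[13,35,0,0,0,0,0],[13,35,-20,0,0,0,0],[0,0,-30,0,0,0,0],[0,0,-30,0,0,0,0],[0,0,-20,0,0,0,0],[0,0,-10,0,0,0,0],[0,0,-10,0,0,0,0],[0,0,-4,0,0,0,0],[0,0,0,0,0,0,0],[0,0,0,0,0,0,0]]'
```

```text
t: 1.35
tcp_pos: [0.4935, -0.0497, 0.2312]
tool_rot: [0.978, 0.207, -0.0, 0.0]
force: [0.8, -1.3, 0.0]
finger_gap: -0.003
gripper_force: 0.0
t: 2.6
tcp_pos: [0.5194, 0.0184, 0.1078]
tool_rot: [0.978, 0.207, 0.001, 0.0]
force: [0.5, 0.3, -0.8]
finger_gap: 0.005
gripper_force: 0.0
```

```bash
python3 -m handwheel '[[0,0,-3,0,0,0,0],[0,0,-3,0,0,0,0],[0,0,-2,0,0,0,0],[0,0,-1,0,0,0,0],[0,0,-1,0,0,0,0],[0,0,-1,0,0,0,0],[0,0,-0.5,0,0,0,0],[0,0,0,0,0,0,0],[0,0,0,0,0,0,0],[0,0,0,0,0,0,0]]'
```

```text
t: 3.85
tcp_pos: [0.5191, 0.0186, 0.096]
tool_rot: [0.978, 0.207, 0.0, 0.0]
force: [-1.2, 0.0, 3.6]
finger_gap: -0.001
gripper_force: 1.9
```

```bash
python3 -m handwheel '[[0,0,-0.5,0,0,0,0],[0,0,-0.5,0,0,0,0],[0,0,-0.5,0,0,0,0],[0,0,-0.5,0,0,0,0],[0,0,0,0,0,0,0],[0,0,0,0,0,0,0],[0,0,0,0,0,0,0],[0,0,0,0,0,0,0],[0,0,0,0,0,0,0],[0,0,0,0,0,0,0]]'
```

```text
t: 5.1
tcp_pos: [0.5197, 0.0191, 0.0953]
tool_rot: [0.978, 0.207, 0.001, -0.0]
force: [-1.7, 2.2, 13.5]
finger_gap: 0.001
gripper_force: 6.8
```

```bash
python3 -m handwheel '[[2.6,0.4,0,0,0,0,0],[2.6,0.25,0,0,0,0,0],[2.6,0.1,0,0,0,0,0],[2.6,0,0,0,0,0,0],[2.6,-0.15,0,0,0,0,0],[2.6,-0.3,0,0,0,0,0],[2.6,-0.45,0,0,0,0,0],[2.55,-0.55,0,0,0,0,0],[2.5,-0.7,0,0,0,0,0],[2.5,-0.85,0,0,0,0,0]]'
python3 - <<'E'
from h import *
a=manip.snapshot("top")[165:325,250:410,::-1]
w=manip.snapshot("wrist")[:,:,::-1]
cv2.imwrite("pics/c1.png",np.hstack([cv2.resize(a,(400,400),interpolation=cv2.INTER_CUBIC),w[:,120:520]]))
E
```

```text
t: 6.35
tcp_pos: [0.5446, 0.0171, 0.095]
tool_rot: [0.978, 0.207, 0.0, -0.001]
force: [-3.2, 3.3, 10.8]
finger_gap: -0.001
gripper_force: 5.6
```

View pics/c1.png

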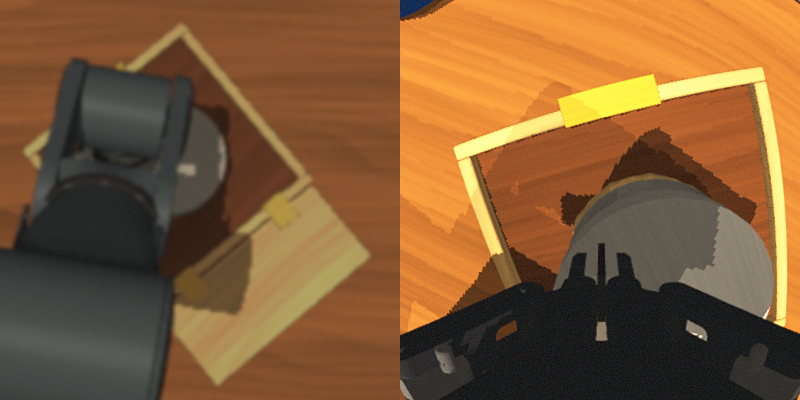

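The strip is hidden behind the gripper in both views, and the force is good, so I carry on the sweep.

```bash
python3 -m handwheel '[[2.45,-0.95,-0.2,0,0,0,0],[2.4,-1.1,0,0,0,0,0],[2.3,-1.2,0,0,0,0,0],[2.25,-1.35,0,0,0,0,0],[2.2,-1.45,-0.1,0,0,0,0],[2.1,-1.55,0,0,0,0,0],[2,-1.65,0,0,0,0,0],[1.95,-1.75,0,0,0,0,0],[1.85,-1.85,0,0,0,0,0],[1.75,-1.95,0,0,0,0,0]]'
python3 - <<'E'
from h import *
w=manip.snapshot("wrist")[:,:,::-1]
cv2.imwrite("pics/c2.png",w)
c=manip.get_calibration("wrist");print(c);print(manip.sense()['tcp_pos'])
a=manip.snapshot("scene")[150:250,220:380,::-1];cv2.imwrite("pics/s2.png",cv2.resize(a,None,fx=4,fy=4,interpolation=cv2.INTER_CUBIC))
E
```

```text
t: 7.7
tcp_pos: [0.5672, 0.0022, 0.095]
tool_rot: [0.978, 0.207, 0.002, -0.0]
force: [0.3, 4.0, 10.6]
finger_gap: -0.0
gripper_force: 5.3
{'K': array([[309.70691629,   0.        , 321.0567037 ],
       [  0.        , 309.70691629, 206.53335335],
       [  0.        ,   0.        ,   1.        ]]), 'rvec': array([-2.43966317,  1.58748962,  0.20974855]), 'tvec': array([-0.2274172 ,  0.50582284,  0.38226595])}
[0.56770006 0.0018307  0.09504383]
```

View pics/s2.png

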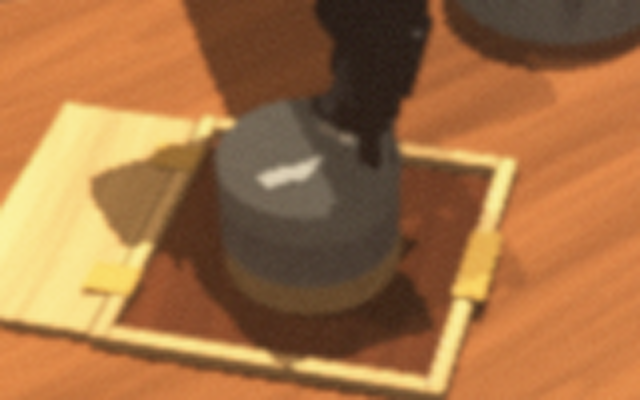

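The finger is at (370,140) in the crop. The pale sliver at about (340,131) just behind it looks like the strip, and the patch at (290,172) looks like a gap of light in the shadow. I check where the sliver lies.

```bash
python3 - <<'E'
from h import *
for p in [(328,124),(340,131),(352,139),(290,172)]:
    x=atz('scene',(220+(p[0]+.5)/4-.5,150+(p[1]+.5)/4-.5),.095);v=x[:2]-[.5278,-.0301];print(x,np.degrees(np.arctan2(v[1],v[0])),np.hypot(*v))
E
```

```text
[ 0.51366533 -0.00204896  0.095     ] 116.74312204910872 0.03141098202162075
[ 5.25382601e-01 -2.98210952e-05  9.50000000e-02] 94.59623263134448 0.030167192080897298
[0.53789262 0.00131417 0.095     ] 72.18902655847684 0.032995624921785635
[ 0.54048621 -0.0532833   0.095     ] -61.31194470114571 0.02642735820123054
```

```bash
python3 -m handwheel '[[1.6,-2.1,0,0,0,0,0],[1.5,-2.15,0,0,0,0,0],[1.35,-2.25,0,0,0,0,0],[1.25,-2.3,0,0,0,0,0],[1.15,-2.35,0,0,0,0,0],[1,-2.4,0,0,0,0,0],[0.85,-2.45,0,0,0,0,0],[0.75,-2.5,0,0,0,0,0],[0.6,-2.55,0,0,0,0,0],[0.5,-2.6,0,0,0,0,0]]'; python3 -m handwheel '[[0.35,-2.6,0,0,0,0,0],[0.2,-2.6,0,0,0,0,0],[0.05,-2.6,0,0,0,0,0],[0,-2.6,0,0,0,0,0],[-0.2,-2.6,0,0,0,0,0],[0,0,0,0,0,0,0],[0,0,0,0,0,0,0],[0,0,0,0,0,0,0],[0,0,0,0,0,0,0],[0,0,0,0,0,0,0]]'
python3 - <<'E'
from h import *
w=manip.snapshot("wrist")[:,:,::-1]
a=manip.snapshot("scene")[150:250,220:380,::-1]
cv2.imwrite("pics/c3.png",np.vstack([cv2.resize(a,None,fx=2.5,fy=2.5,interpolation=cv2.INTER_CUBIC),w[40:340,120:520]]))
E
```

```text
t: 9.05
tcp_pos: [0.5785, -0.0218, 0.095]
tool_rot: [0.978, 0.207, 0.002, 0.0]
force: [0.8, 2.9, 8.8]
finger_gap: -0.002
gripper_force: 4.5
t: 10.3
tcp_pos: [0.579, -0.0354, 0.095]
tool_rot: [0.978, 0.207, 0.002, 0.001]
force: [0.8, 0.5, 8.8]
finger_gap: -0.0
gripper_force: 4.1
```

View pics/c3.png

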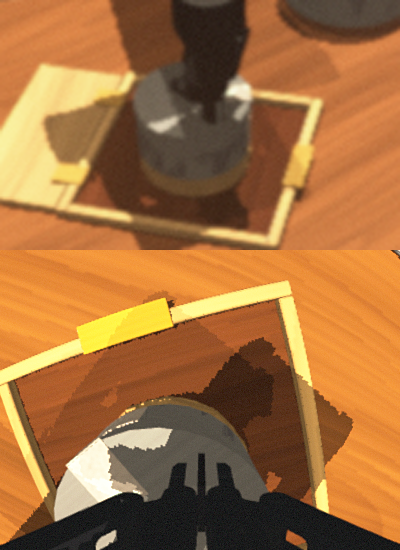

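The strip now shows left of the finger: at about (235,88) in the scene crop, and around (90,465) in the wrist crop.

```bash
cat >> h.py <<'E'
def wz(p,z,c=None):
    c=c or manip.get_calibration('wrist');K=c['K'];R=cv2.Rodrigues(c['rvec'])[0]
    u=(np.array(p,float)-K[:2,2])/K[0,0];r=np.hypot(*u);d=R.T@np.r_[u/r*np.sin(r),np.cos(r)]
    o=-R.T@c['tvec'];return o+d*(z-o[2])/d[2]
def ang(x): v=x[:2]-np.array([.5278,-.0301]);return np.round(x[:2],4),round(np.degrees(np.arctan2(v[1],v[0])),1),round(np.hypot(*v),4)
E
python3 - <<'E'
from h import *
for p in [(67,462),(105,443),(98,480)]: print('w',ang(wz((120+p[0],40+p[1]-250),.096)))
for p in [(222,82),(248,84),(250,95),(235,88)]: print('s',ang(atz('scene',(220+p[0]/2.5-.3,150+p[1]/2.5-.3),.096)))
w=manip.snapshot("wrist")[170:310,160:300,::-1]
cv2.imwrite("pics/c4.png",cv2.resize(w,(560,560),interpolation=cv2.INTER_CUBIC))
E
```

```text
w (array([0.5551, 0.0326]), np.float64(66.5), np.float64(0.0684))
w (array([0.5745, 0.0163]), np.float64(44.8), np.float64(0.0658))
w (array([0.5529, 0.0135]), np.float64(60.1), np.float64(0.0503))
s (array([0.5337, 0.0075]), np.float64(81.1), np.float64(0.038))
s (array([0.5547, 0.0282]), np.float64(65.2), np.float64(0.0642))
s (array([0.5716, 0.0182]), np.float64(47.8), np.float64(0.0652))
s (array([0.5514, 0.0125]), np.float64(61.1), np.float64(0.0487))
```

View pics/c4.png

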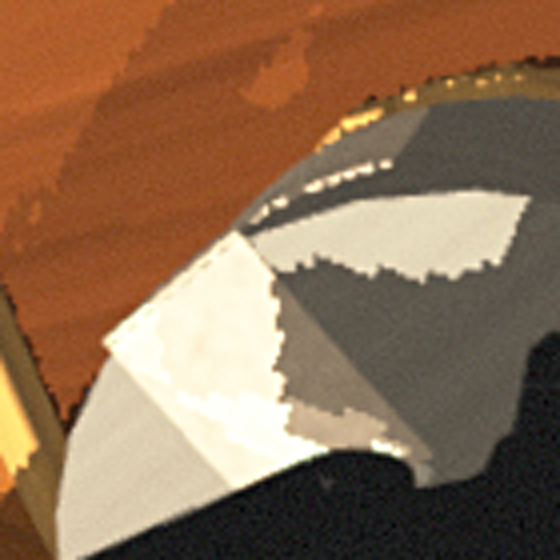

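The strip's outer corners on the lid edge are clear at (105,345) and (238,232).

```bash
python3 - <<'E'
from h import *
P=[wz((160+x/4,170+y/4),.096) for x,y in [(105,345),(238,232),(230,487),(430,455)]]
for p in P: print(ang(p))
print(ang((P[0]+P[1])/2))
for a,b in((0,2),(1,3)): v=P[a]-P[b];print(np.degrees(np.arctan2(v[1],v[0])))
print(manip.sense()['t'])
E
```

```text
(array([0.5524, 0.0324]), np.float64(68.5), np.float64(0.0672))
(array([0.5758, 0.0197]), np.float64(46.1), np.float64(0.0692))
(array([0.5396, 0.0101]), np.float64(73.6), np.float64(0.0419))
(array([ 0.557 , -0.0134]), np.float64(29.8), np.float64(0.0337))
(array([0.5641, 0.0261]), np.float64(57.1), np.float64(0.0669))
60.154551581993026
60.37107867823413
10.45
```

```bash
python3 -m handwheel '[[-0.35,-2.6,-0.1,0,0,0,0],[-0.5,-2.6,0,0,0,0,0],[-0.6,-2.55,0,0,0,0,0],[-0.75,-2.5,0,0,0,0,0],[-0.4,-1.25,0,0,0,0,0],[-0.45,-1.25,0,0,0,0,0],[-0.45,-1.2,0,0,0,0,0],[-0.5,-1.2,0,0,0,0,0],[0,0,0,0,0,0,0],[0,0,0,0,0,0,0]]'
```

```text
t: 11.7
tcp_pos: [0.5729, -0.0503, 0.0933]
tool_rot: [0.978, 0.207, -0.0, -0.0]
force: [0.8, -0.1, -0.4]
finger_gap: 0.001
gripper_force: 0.0
```

The force fell to zero, so it has likely dropped. I raise the finger and look.

```bash
python3 -m handwheel '[[0,0,5,0,0,0,0],[-5,0,15,0,0,0,0],[-10,0,20,0,0,0,0],[-10,0,20,0,0,0,0],[-10,-10,20,0,0,0,0],[-10,-20,20,0,0,0,0],[0,-30,10,0,0,0,0],[0,-30,0,0,0,0,0],[0,0,0,0,0,0,0],[0,0,0,0,0,0,0]]'
python3 - <<'E'
from h import *
c=manip.get_calibration('wrist');w=manip.snapshot("wrist")[:,:,::-1];np.save('c.npy',c,allow_pickle=True)
a=manip.snapshot("scene")[150:250,240:360,::-1]
cv2.imwrite("pics/c5.png",np.hstack([w[:,130:530],cv2.resize(a,(400,400*100//120),interpolation=cv2.INTER_CUBIC) if 0 else cv2.resize(a,(400,400),interpolation=cv2.INTER_CUBIC)]))
E
```

```text
t: 12.95
tcp_pos: [0.5275, -0.1396, 0.2038]
tool_rot: [0.978, 0.207, -0.0, -0.0]
force: [0.4, -0.4, -0.2]
finger_gap: -0.001
gripper_force: 0.0
```

View pics/c5.png

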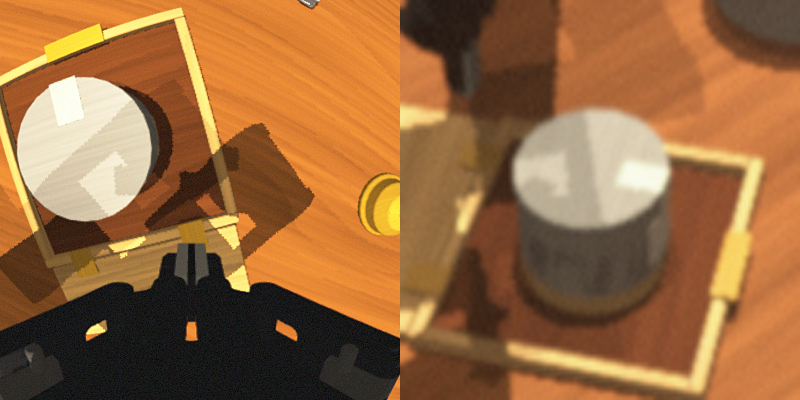

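```bash
python3 - <<'E'
from h import *
c=np.load('c.npy',allow_pickle=True).item()
for z in(.086,.096):
    P=[wz((130+x,y),z,c) for x,y in [(50,83),(77,76),(62,124),(83,118)]]
    print(z,ang((P[0]+P[1])/2))
    for a,b in((0,2),(1,3)): v=P[a]-P[b];print(np.degrees(np.arctan2(v[1],v[0])))
    print('width',np.linalg.norm(P[0]-P[1]))
    print('lid',[np.round(wz((130+x,y),z,c),4) for x,y in [(17,145),(154,145),(86,77),(86,221)]])
E
python3 - <<'E'
from h import *
t=manip.snapshot("top")[205:255,290:350,::-1];s=manip.snapshot("scene")[160:240,260:340,::-1]
o=cv2.imread("pics/scene0.png")[160:240,260:340]
cv2.imwrite("pics/c6.png",np.vstack([np.hstack([cv2.resize(s,(400,400)),cv2.resize(o,(400,400))])]))
E
```

```text
0.086 (array([0.5846, 0.0086]), np.float64(34.3), np.float64(0.0688))
40.44913720745706
31.83675362935609
width 0.026490763898142016
lid [array([0.5135, 0.0325, 0.086 ]), array([ 0.5612, -0.0895,  0.086 ]), array([ 0.5934, -0.011 ,  0.086 ]), array([ 0.4734, -0.0572,  0.086 ])]
0.096 (array([0.5849, 0.004 ]), np.float64(30.9), np.float64(0.0665))
40.44913720745709
31.836753629356153
width 0.025468316695782988
lid [array([0.5165, 0.0269, 0.096 ]), array([ 0.5623, -0.0903,  0.096 ]), array([ 0.5933, -0.0149,  0.096 ]), array([ 0.4779, -0.0592,  0.096 ])]
```

View pics/c6.png

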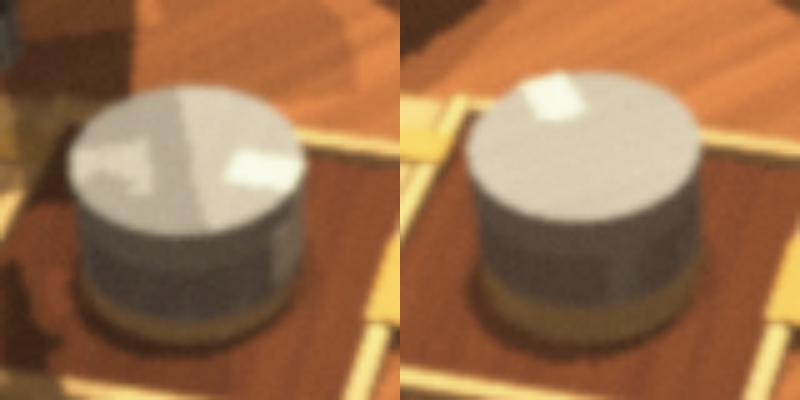

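The left panel (now) shows the lid about 13 px (10 mm) lower than at the start, with a thinner seat ring and the strip facing the plate, so the tin is home. I check with a light press at the lid centre.

```bash
python3 -m handwheel '[[0,40,0,0,0,0,0],[0,40,0,0,0,0,0],[0,30,-30,0,0,0,0],[0,0,-40,0,0,0,0],[0,0,-30,0,0,0,0],[0,0,-8,0,0,0,0],[0,0,-3,0,0,0,0],[0,0,-2,0,0,0,0],[0,0,0,0,0,0,0],[0,0,0,0,0,0,0]]'; python3 -m handwheel '[[0,0,-1,0,0,0,0],[0,0,-1,0,0,0,0],[0,0,-1,0,0,0,0],[0,0,-0.5,0,0,0,0],[0,0,-0.5,0,0,0,0],[0,0,0,0,0,0,0],[0,0,0,0,0,0,0],[0,0,0,0,0,0,0],[0,0,0,0,0,0,0],[0,0,0,0,0,0,0]]'
```

```text
t: 14.4
tcp_pos: [0.5284, -0.0305, 0.0911]
tool_rot: [0.978, 0.207, 0.001, 0.0]
force: [0.5, -0.0, 0.3]
finger_gap: -0.001
gripper_force: 0.0
t: 15.65
tcp_pos: [0.528, -0.0303, 0.0864]
tool_rot: [0.978, 0.207, -0.0, -0.0]
force: [0.1, 0.7, 0.1]
finger_gap: 0.003
gripper_force: 0.0
```

```bash
python3 -m handwheel '[[0,0,-0.5,0,0,0,0],[0,0,-0.5,0,0,0,0],[0,0,-0.5,0,0,0,0],[0,0,-0.5,0,0,0,0],[0,0,0,0,0,0,0],[0,0,0,0,0,0,0],[0,0,0,0,0,0,0],[0,0,0,0,0,0,0],[0,0,0,0,0,0,0],[0,0,0,0,0,0,0]]'
```

```text
t: 16.9
tcp_pos: [0.5281, -0.0303, 0.086]
tool_rot: [0.978, 0.207, 0.0, 0.0]
force: [-2.5, 0.7, 13.3]
finger_gap: 0.001
gripper_force: 6.4
```

Contact came at 86 mm, firm at 13 N, so the tin is fully home. I back off and hand in.

```bash
python3 -m handwheel '[[0,0,2,0,0,0,0],[0,0,10,0,0,0,0],[0,0,25,0,0,0,0],[0,0,30,0,0,0,0],[0,0,30,0,0,0,0],[0,0,20,0,0,0,0],[0,0,0,0,0,0,0],[0,0,0,0,0,0,0],[0,0,0,0,0,0,0],[0,0,0,0,0,0,0]]'; python3 -c "
from station import manip
print(manip.sign_off())"
```

```text
t: 18.15
tcp_pos: [0.5275, -0.0302, 0.2005]
tool_rot: [0.978, 0.207, -0.001, -0.0]
force: [0.2, 0.5, 0.3]
finger_gap: -0.002
gripper_force: 0.0
the job is handed in; nothing more can be done
None
```

The tin is turned with its label to the thumb plate and its keys have dropped: a light press met the lid firmly at 86 mm, its home height; job handed in at about 18 s with the arm clear, and sign-off returned no verdict.

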